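# Unclip the charged tool battery

### The arm

A 6-joint arm with a two-finger parallel gripper is mounted at the origin on the work surface. World frame = base frame: x ahead of the robot, y to its left, z up, the work surface at z = 0. Lengths are in mm, angles in degrees, forces in N, time in s.
With the tool pointing down it reaches from about 300 to 850 mm from the base axis. Payload 4.2 kg.
Tool frame: the origin (TCP) lies on the centre line of the jaws, within the pads' length; the fingertips stand env.nose_length ahead of it and the grasp point (between the pads) lies 2 mm behind it (env.nose_length is the distance from the TCP to the fingertips, in mm); z points along the fingers, y is the direction in which the jaws open and shut (so a half turn about z gives the same grasp; the last joint's range is limited). The gripper opens to 91 mm and grips with 3 to 60 N. Pads are 32 mm wide; open, the fingers measure 118 mm over their backs; the gripper's body (76 mm by 178 mm) begins 60 mm behind the grasp point.
Start: joints at [-64.973, 18.312, 89.639, -0, 72.044, -1.146], TCP at [253.625, -516.058, 230.976] pointing down, gripper open.
Joint ranges: [-177.97, 177.97], [-48.28, 115.42], [12.27, 149.76], [-77.06, 257.06], [2.81, 150.46], [-146.56, 146.56]. Speed limits (degrees/s): [147.25, 147.25, 180, 180, 180, 180].

### API

Orientations are given as [roll, pitch, yaw] about the fixed x, y, z axes, in that order (R = Rz(yaw) Ry(pitch) Rx(roll)).
In Python, from workcell import env gives the robot as it stands. The module is installed in compiled form; this text tells all that it offers.
- The arm moves only by the tool jog_arm, never from a script. Its argument "deltas" is a list that holds one entry, the list of rows, each a list of 5 numbers: the shift along the tool's x, y, z in m, then the turn about the tool's z in degrees, then the finger opening in m, from 0 to 0.0912. A call has 1 to 20 rows; each row is the pose to reach, as a shift and turn from the pose commanded when the call began, along the tool's axes at that moment; what a row does not reach only later rows make up. A row lasts 1/12 s, in which the tool goes at most 41.7 mm and 7.16 degrees, less where a joint would pass 70% of its speed; a pose out of reach is approached as far as the arm can. A call with a gripper value outside its range is refused whole. The fingers move at their own pace and stop on an object; "grip_force" is the grip in N (left out, the last holds). Time passes only in rows, so rows that repeat a pose let the fingers close. It gives the time, the measured TCP pose, the force and the opening at its end, in the units of the state.
- env.state(): the state, without advancing time (a new reading comes with each control period).
- env.grab_frame(name): name is "side" or "top" or "wrist"; returns the picture (400x640x3 uint8, red, green, blue); there is no depth.
- env.camera_params(name): a dict with "fx", "fy", "cx", "cy" (pixels), "k1" (the pictures are not rectified: a ray, as slopes to the right and down, at radius r is drawn at 1 + k1 r^2 times it, then the intrinsics apply), "xyz" and "orientation" of the camera in the world. Camera axes: x right, y down, z forward; pixel columns grow to the right and rows downward; lengths in mm; the calibration is good to about 2 mm. A picture is of the moment at which its call begins: read the wrist's pose just before it. camera_params takes no time and is no camera call; for the wrist camera it gives the pose at the moment of the call.
- env.job_done(): hands the job in, once; it reports no verdict.
Trained networks look in the newest picture that a camera, given by its name, has taken for a name from the list of things; names that differ only in an ending like _2 or _b are one class to them, and where a whole thing is asked for, a point or a joint stands for the part that bears it (a point fixed in the world has none). Each returns a list of dicts, best first, with "conf" (0 to 1); they miss things now and then, are a little off and sometimes report something else, mostly with a low value. They report only what shows in the picture. A call takes as long as a camera call. They do not tell look-alikes from the thing itself.
- env.look_for(camera, label): "xyz" ([x, y, z] in mm, in world coordinates, good to about 4 mm: the middle of the surface that is visible of it).
The state is a dict: "time_s": time; "qpos": joint angles; "qvel": joint speeds; "effort": joint torques, N m; "ee_pos": TCP position; "ee_rot": TCP orientation; "force": force on the tool from outside, world axes, zero at the start; "torque": the same for the moment, N m; "gripper_width": finger opening in mm.
Only numpy, scipy, OpenCV 4.12 (cv2) and the standard library are available. Lean on these libraries where they do the work, as an engineer would, in place of code of your own. Each camera call takes 0.05 s, during which the arm holds its last target.

### The job

Take the charged battery pack (the one in the charger with the green lamp) out of its charger by squeezing its two red side buttons together, and set it down upright on the floor of the blue tray without dropping it. Let go of it there, and leave the pack in the charger with the amber lamp alone.

Things in the scene. Friction and masses are not known exactly. Their poses are not given: they have to be found in the camera images.
- full_pack_grip (a point): Charged pack, in the green-lamp charger: upright black block 76 mm long (x), 42 wide (y), 76 high, 0.3-0.5 kg, red button on each long side; 58 mm across buttons out, 44 pressed. Point: midway between the buttons, 56 mm above the underside, 20 below the top; z up. A 20-40 N squeeze on the buttons also grips it for lifting.
- charger_green: Grey charger fixed to the bench, round green lamp on its +x end: 155 x 104 mm, 34 mm high (lamp 46 mm). Origin on the bench under the socket's centre; axes as the pack's. The pack stands 24 mm deep in the socket, underside 10 mm above the bench, 1.5-2 mm play; it comes straight up. The other charger is alike but has an amber lamp.
- full_pack_left (a joint): left red release button, a pad 26 mm long, 24 mm high on the charged pack's +y side, at the height of its grip point. Value = push-in, m: 0 sprung out, 0.007 fully in. Spring: 3 N to start, 8 N fully in. While out, its hook locks the pack in the charger; free from about 0.005 on, and both must be in at once for the pack to come up.
- full_pack_right (a joint): right red release button, a pad 26 mm long, 24 mm high on the charged pack's -y side, at the height of its grip point. Value = push-in, m: 0 sprung out, 0.007 fully in. Spring: 3 N to start, 8 N fully in. While out, its hook locks the pack in the charger; free from about 0.005 on, and both must be in at once for the pack to come up.
- tray: Shallow open blue steel tray, empty, fixed to the bench: 180 mm long (x) and 160 mm wide (y), walls 4 mm thick and 22 mm high, floor 4 mm thick. Origin at the centre of its underside, on the bench; z up.
- other_pack_grip (a point): The other pack, of the same make, still charging in the charger with the amber lamp: must stay as it is. Same shape and same point as the charged pack.
Not all that is in view belongs to the job. Leave any pink or yellow look-alike of the part that bears full_pack_grip alone.

How it is judged (in metres and radians):
On the way, in this order (a step that is already met when the one before it is completed fails the run):
1. both release buttons of the charged pack are squeezed in together while it still sits in its charger (value of joint each of full_pack_left, full_pack_right above 0.003 m and distance of full_pack_grip from where it was at the start of the episode below 0.012 m), for 0.1 s.
2. the pack is lifted clear of the charger (distance of full_pack_grip from where it was at the start of the episode above 0.05 m), for 0.05 s.
3. the pack, still held, is lowered into the tray to within 20 mm of its floor (x of full_pack_grip in the frame of tray between -0.066 and 0.066 m and y of full_pack_grip in the frame of tray between -0.056 and 0.056 m and z of full_pack_grip in the frame of tray below 0.08 m and contact force between the fingers and full_pack above 1 N), for 0.05 s.
At the end, for the whole second after the job is handed in: The charged pack stands upright (within 0.15 rad, about 9 degrees) on the tray's floor, wholly inside its walls (centre within 66 mm along and 56 mm across of the tray's centre, any turn), at rest, let go with both buttons sprung out again; the other pack is within 15 mm of where it was (x of full_pack_grip in the frame of tray between -0.066 and 0.066 m and y of full_pack_grip in the frame of tray between -0.056 and 0.056 m and z of full_pack_grip in the frame of tray between 0.054 and 0.066 m and angle between full_pack_grip's own z axis and vertical below 0.15 rad and linear speed of full_pack below 0.02 m/s and value of joint each of full_pack_left, full_pack_right below 0.002 m and distance of other_pack_grip from where it was at the start of the episode below 0.015 m); the robot touches nothing.
It fails at once if the pack in the amber-lamp charger is moved by more than 15 mm (distance of other_pack_grip from where it was at the start of the episode above 0.015 m).
It also fails if it takes over 48 s, if anything falls off the work surface, if the arm or the gripper's body presses on something with over 40 N, if the wrist force passes 120 N, or if a joint passes its speed limit or range.

## Working session

There is one attempt and no reset: what is moved stays moved. The work goes in short steps, Python scripts to look and compute and a tool call to move; the robot and the scene stay as the last step left them, time stands still between calls to the robot, and variables do not carry over. Pictures are saved under pics/ and viewed, and the job is handed in when it is done.

Besides the shell and the picture viewer there is one more tool, called after ">>>" as name([rows], argument=value, ...), one row to a line, values as JSON. jog_arm: Moves the arm, as the interface text tells. Its arguments: {"type":"object","properties":{"deltas":{"type":"array"},"grip_force":{"type":"number"}},"required":["deltas"]}

```bash
mkdir -p pics; python3 - <<'E'
from workcell import env
import cv2
for n in ("top","side"):
    im=env.grab_frame(n); cv2.imwrite(f"pics/{n}0.png",im[:,:,::-1]); print(n,env.camera_params(n))
    for l in ("full_pack_grip","charger_green","tray","other_pack_grip","full_pack_left"):
        print(l,[(round(d['conf'],2),[round(float(v)) for v in d['xyz']]) for d in env.look_for(n,l)])
print(env.state(),env.nose_length)
E
```

```text
top {'fx': 455.6640317941784, 'fy': 455.6640317941784, 'cx': 317.10341610836065, 'cy': 197.1635765975044, 'k1': -0.10820999378152313, 'xyz': array([ 4.34320386e+02, -4.70129764e-01,  1.08790882e+03]), 'orientation': array([-176.69662053,   -0.25703769,  -88.8634747 ])}
full_pack_grip [(0.96, [374, 147, 80]), (0.86, [454, -2, 84]), (0.85, [324, -136, 75])]
charger_green [(0.76, [491, -14, 39])]
tray [(0.59, [533, 291, 4])]
other_pack_grip [(0.94, [545, -248, 84])]
full_pack_left [(0.46, [471, 24, 83]), (0.4, [316, -161, 69]), (0.36, [349, 164, 65])]
side {'fx': 399.1399512062486, 'fy': 399.1399512062486, 'cx': 320.03235661823794, 'cy': 198.2488091927963, 'k1': -0.06935377493561518, 'xyz': array([233.31004424, 668.65596072, 662.02530133]), 'orientation': array([-129.73600388,   -1.24710346, -158.04198551])}
full_pack_grip [(0.91, [636, 76, 66]), (0.79, [368, 177, 68]), (0.79, [321, -120, 53]), (0.64, [452, 15, 77])]
charger_green [(0.6, [472, 28, 32])]
tray [(0.96, [527, 294, 2])]
other_pack_grip [(0.62, [538, -238, 74])]
full_pack_left [(0.49, [350, 168, 54]), (0.42, [466, 33, 73])]
{'time_s': 0.6, 'qpos': array([-6.49731771e+01,  1.83133867e+01,  8.96401536e+01,  5.00051378e-04,
        7.20437550e+01, -1.14596543e+00]), 'qvel': array([ 0.06172599, -0.01253611, -0.02023572,  0.12776599, -0.08166374,
       -0.0200725 ]), 'effort': array([-8.34549155e-04, -4.12125313e+01, -2.32136339e+01,  7.27126817e-02,
        3.78692604e-02, -9.87384510e-06]), 'ee_pos': array([ 253.62733466, -516.05116904,  230.95317701]), 'ee_rot': array([ 1.79997286e+02, -4.21514884e-04,  2.61726342e+01]), 'force': array([0.5789832 , 0.45981405, 0.0569521 ]), 'torque': array([ 0.01809038,  0.00476833, -0.02075656]), 'gripper_width': 91.05854667847991} 17.0
```

View pics/top0.png

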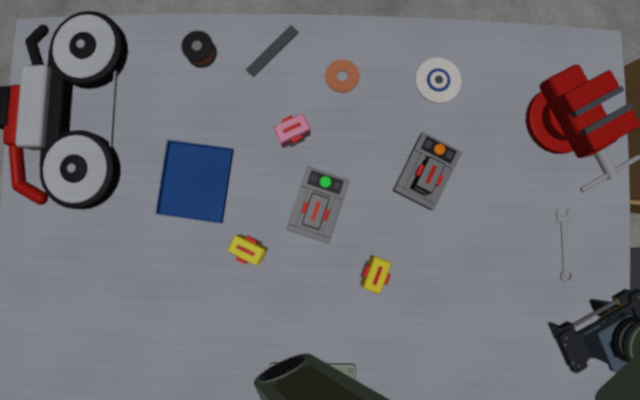

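View pics/side0.png

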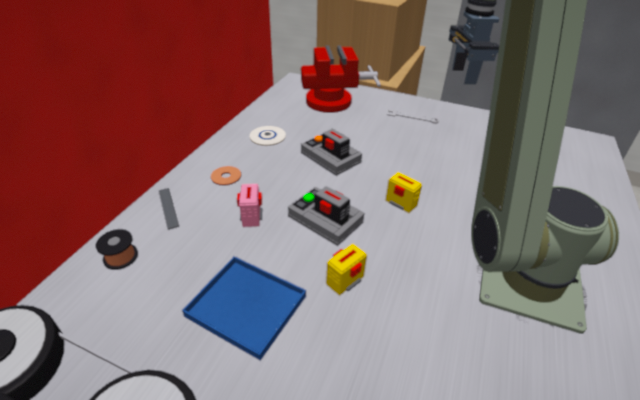

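The top view shows these candidates:
- A black pack in the green-lamp charger: pack at (316,210), lamp at (325,182).
- A black pack in the amber-lamp charger: pack at (431,174), lamp at (440,149).
- Look-alikes: yellow at (248,250) and (376,274), pink at (292,130).

The pack at (316,210) fits the description because it sits in the charger with the green lamp. The tray is at (195,182). I'll confirm with an enlarged crop.

```bash
python3 - <<'E'
import cv2
im=cv2.imread("pics/top0.png")
c=im[155:250,275:365]; cv2.imwrite("pics/crop1.png",cv2.resize(c,None,fx=6,fy=6,interpolation=cv2.INTER_CUBIC))
c=im[130:235,145:245]; cv2.imwrite("pics/crop2.png",cv2.resize(c,None,fx=5,fy=5,interpolation=cv2.INTER_CUBIC))
E
```

```text
(no output)
```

View pics/crop1.png

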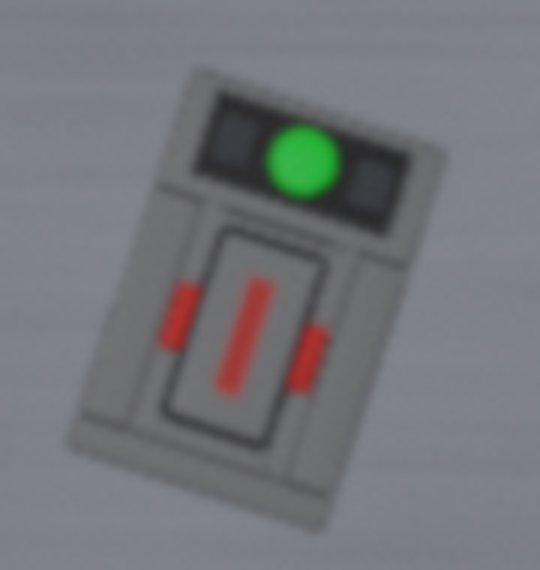

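View pics/crop2.png

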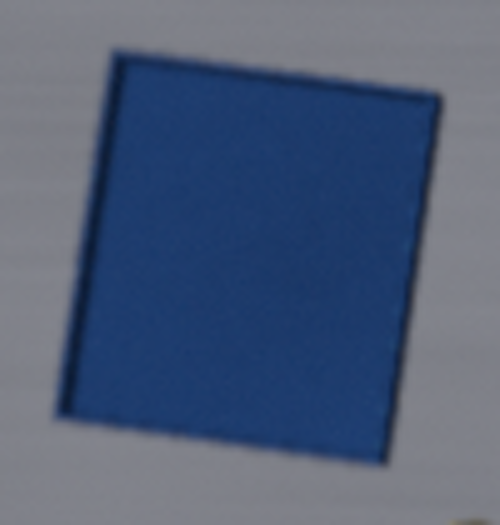

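The crop confirms it: the black-edged pack with red side buttons sits beside the green lamp. Next I turn the corner pixels into positions.

```bash
cat > h.py <<'E'
import numpy as np, cv2
from scipy.spatial.transform import Rotation as R
def ray(p,uv):
    K=np.array([[p['fx'],0,p['cx']],[0,p['fy'],p['cy']],[0,0,1]])
    n=cv2.undistortPoints(np.array([[uv]],float),K,np.array([p['k1'],0,0,0,0.]))[0,0]
    return np.array(p['xyz']),R.from_euler('xyz',p['orientation'],degrees=True).as_matrix()@np.r_[n,1]
def at(p,uv,z):
    o,d=ray(p,uv); return (o+d*(z-o[2])/d[2])
def toolshift(s,goal):
    return R.from_euler('xyz',s['ee_rot'],degrees=True).inv().apply(np.array(goal)-s['ee_pos'])
E
python3 - <<'E'
from h import *
from workcell import env
p=env.camera_params("top")
f=lambda pts,ox,oy,s,z:np.array([at(p,(ox+(u+.5)/s-.5,oy+(v+.5)/s-.5),z) for u,v in pts])
def rep(n,q):
    c=q.mean(0); x=(q[0]+q[1]-q[2]-q[3])/2; y=(q[0]+q[3]-q[1]-q[2])/2
    print(n,c.round(1),np.linalg.norm(x).round(1),np.linalg.norm(y).round(1),np.degrees(np.arctan2(x[1],x[0])).round(1),(np.degrees(np.arctan2(y[1],y[0]))-90).round(1))
rep("packtop",f([(222,228),(330,258),(270,448),(163,412)],275,155,6,86))
rep("charger",f([(193,68),(448,147),(325,533),(66,448)],275,155,6,34))
rep("tray",f([(112,50),(441,95),(387,464),(57,416)],145,130,5,22))
print("btn",f([(182,317),(308,358)],275,155,6,78).round(1), "lamp",f([(303,160)],275,155,6,46).round(1))
E
```

```text
packtop [462.5  -1.2  86. ] 71.9 41.2 -16.5 -15.9
charger [478.7  -5.5  34. ] 155.7 104.2 -16.9 -16.6
tray [529.2 287.4  22. ] 176.2 160.4 -6.4 -6.9
btn [[469.4  22.7  78. ]
 [455.2 -24.1  78. ]] lamp [[531.5 -21.5  46. ]]
```

```bash
python3 - <<'E'
from h import *
from workcell import env
s=env.state(); print(toolshift(s,[462,-1.2,200]).round(1))
E
```

```text
[ 414.1 -370.2   30.9]
```

>>> jog_arm([
  [[0.03,-0.026,0.002,6,0.091],[0.06,-0.053,0.004,12,0.091],[0.09,-0.08,0.006,18,0.091],[0.12,-0.107,0.009,24,0.091],[0.15,-0.134,0.011,30,0.091],[0.18,-0.161,0.013,36,0.091],[0.21,-0.188,0.016,42.8,0.091],[0.24,-0.215,0.018,42.8,0.091],[0.27,-0.241,0.02,42.8,0.091],[0.3,-0.268,0.022,42.8,0.091],[0.33,-0.295,0.025,42.8,0.091],[0.36,-0.322,0.027,42.8,0.091],[0.39,-0.349,0.029,42.8,0.091],[0.414,-0.37,0.031,42.8,0.091],[0.414,-0.37,0.031,42.8,0.091],[0.414,-0.37,0.031,42.8,0.091],[0.414,-0.37,0.031,42.8,0.091]],
], grip_force=30)

```text
time_s: 2.02
ee_pos: [461.7, -1.7, 199.9]
ee_rot: [180.0, 0.0, -16.6]
force: [-0.3, 0.1, -0.9]
gripper_width: 91.4
```

```bash
python3 - <<'E'
from h import *
from workcell import env
s=env.state(); p=env.camera_params("wrist"); im=env.grab_frame("wrist"); cv2.imwrite("pics/w1.png",im[:,:,::-1])
print(s['time_s'],s['ee_pos'],s['ee_rot'],p)
E
```

```text
2.0167 [461.67627233  -1.69678656 199.90117207] [ 1.79958132e+02  1.59163711e-02 -1.65942967e+01] {'fx': 294.5740525280568, 'fy': 294.5740525280568, 'cx': 322.45502014853315, 'cy': 194.62091381811112, 'k1': 0.002517344603439834, 'xyz': array([540.16462525, -24.32043221, 353.08697521]), 'orientation': array([ 1.63146278e+02, -6.98648384e-02, -1.06660670e+02])}
```

View pics/w1.png

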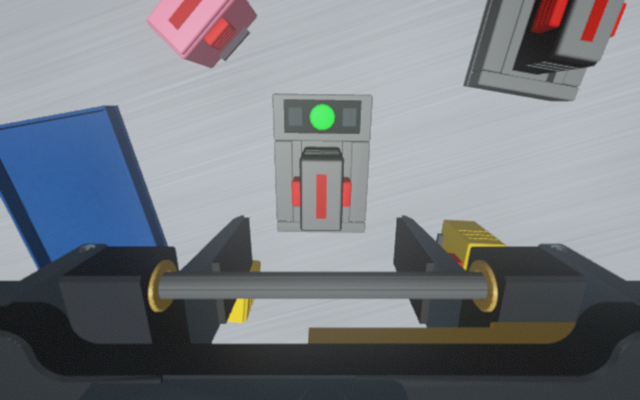

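The wrist view shows the green-lamp charger squarely aligned: lamp at (322,117), pack top at about (301-342, 157-229), buttons at (296,191) and (347,191).

```bash
python3 - <<'E'
from h import *
from workcell import env
p=env.camera_params("wrist"); s=env.state()
im=cv2.imread("pics/w1.png"); cv2.imwrite("pics/w1c.png",cv2.resize(im[85:240,260:385],None,fx=4.5,fy=4.5,interpolation=cv2.INTER_CUBIC)[:600])
for n,uv,z in [("tl",(301,157),86),("tr",(342,157),86),("br",(342,229),86),("bl",(301,229),86),("cTL",(274,95),34),("cTR",(371,95),34),("cBR",(366,232),34),("cBL",(277,232),34)]:
    print(n,at(p,uv,z).round(1))
E
```

```text
tl [502.4   6.5  86. ]
tr [491.7 -29.3  86. ]
br [423.1 -10.1  86. ]
bl [434.8  28.4  86. ]
cTL [564.   19.4  34. ]
cTR [535.4 -75.9  34. ]
cBR [388.6 -33.3  34. ]
cBL [418.8  67.   34. ]
```

View pics/w1c.png

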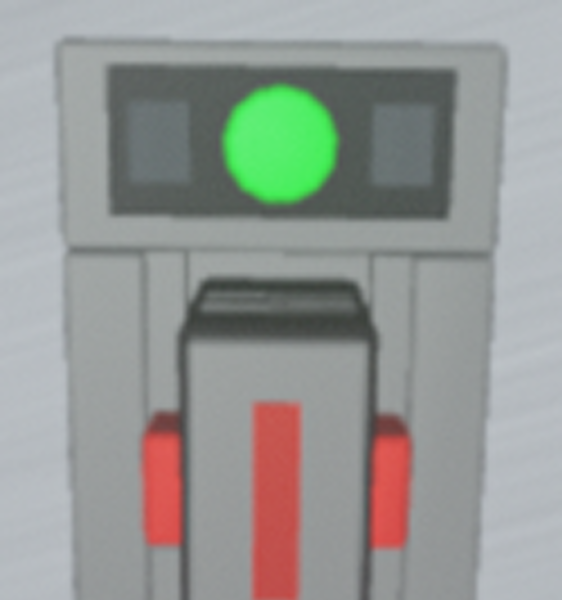

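>>> jog_arm([
  [[0.001,0,0.02,0,0.091],[0.001,0,0.04,0,0.091],[0.001,0,0.06,0,0.091],[0.001,0,0.08,0,0.091],[0.001,0,0.1,0,0.091],[0.001,0,0.115,0,0.091],[0.001,0,0.125,0,0.091],[0.001,0,0.132,0,0.091],[0.001,0,0.136,0,0.091],[0.001,0,0.136,0,0.091],[0.001,0,0.136,0,0.091]],
])

```text
time_s: 2.98
ee_pos: [463.2, -2.2, 64.4]
ee_rot: [-180.0, -0.0, -16.7]
force: [-0.5, 0.1, 0.5]
gripper_width: 90.8
```

```bash
python3 - <<'E'
from h import *
from workcell import env
for n in("wrist","side"):
    im=env.grab_frame(n)[:,:,::-1]
    if n=="side": im=cv2.resize(im[150:260,250:400],None,fx=5,fy=5,interpolation=cv2.INTER_CUBIC)
    cv2.imwrite(f"pics/{n}2.png",im)
E
```

```text
(no output)
```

View pics/wrist2.png

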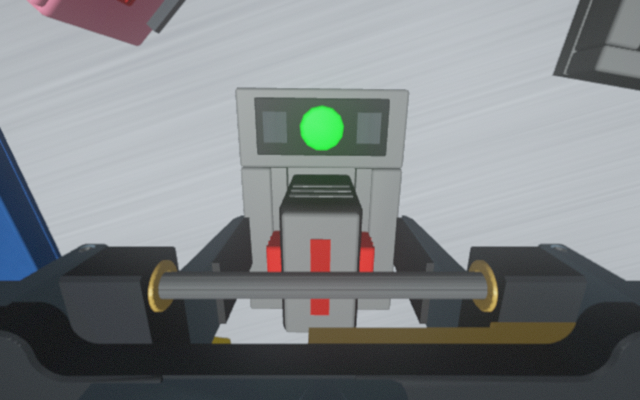

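View pics/side2.png

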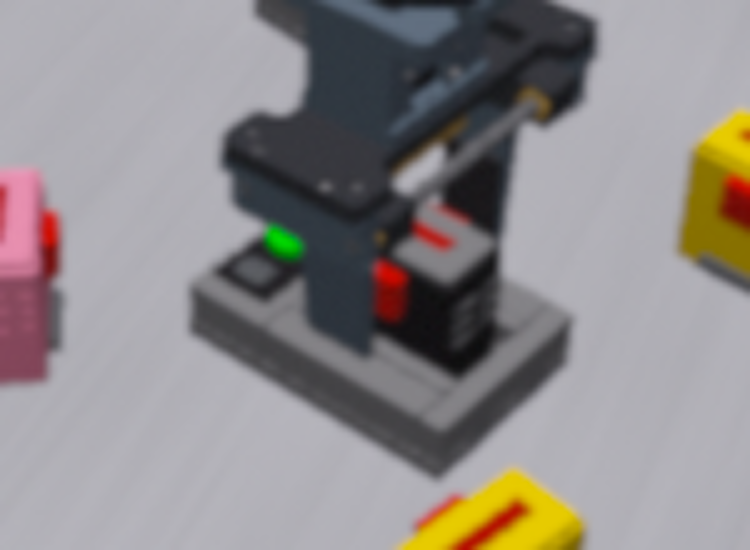

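The pack (centre about column 320) sits between the fingers, with the buttons at (274,252) and (367,252). I close on it now.

>>> jog_arm([
  [[0,0,0,0,0.065],[0,0,0,0,0.055],[0,0,0,0,0.045],[0,0,0,0,0.038],[0,0,0,0,0.038],[0,0,0,0,0.038],[0,0,0,0,0.038],[0,0,0,0,0.038],[0,0,0,0,0.038],[0,0,0,0,0.038],[0,0,0,0,0.038]],
], grip_force=32)

```text
time_s: 4.0
ee_pos: [463.1, -1.6, 64.4]
ee_rot: [-180.0, -0.0, -16.6]
force: [-1.5, 0.8, 5.6]
gripper_width: 41.7
```

```bash
python3 - <<'E'
from h import *
from workcell import env
for n in("wrist","side"):
    im=env.grab_frame(n)[:,:,::-1]
    im=cv2.resize(im[150:260,250:400] if n=="side" else im[160:340,220:420],None,fx=4 if n=="side" else 3,fy=4 if n=="side" else 3,interpolation=cv2.INTER_CUBIC)
    cv2.imwrite(f"pics/{n}3.png",im)
s=env.state(); print(s['gripper_width'],s['force'],s['torque'])
E
```

```text
42.0002012604396 [-1.18962467  1.39007373  5.1373142 ] [ 0.15928076  0.23078935 -0.06052352]
```

View pics/wrist3.png

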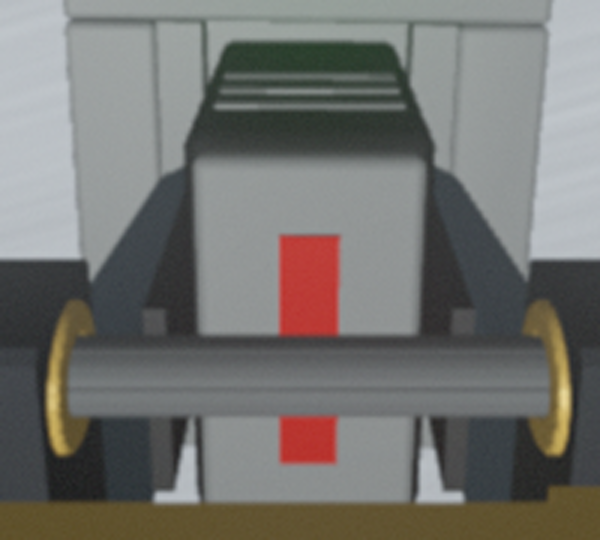

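View pics/side3.png

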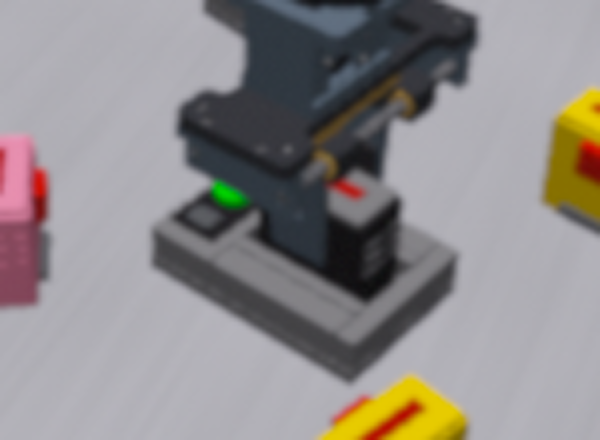

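The fingers lie flush against the pack and both buttons are in. I lift straight up, gently at first.

>>> jog_arm([
  [[0,0,-0.002,0,0.038],[0,0,-0.005,0,0.038],[0,0,-0.01,0,0.038],[0,0,-0.015,0,0.038],[0,0,-0.02,0,0.038],[0,0,-0.027,0,0.038],[0,0,-0.035,0,0.038],[0,0,-0.045,0,0.038],[0,0,-0.058,0,0.038],[0,0,-0.072,0,0.038],[0,0,-0.085,0,0.038],[0,0,-0.095,0,0.038],[0,0,-0.1,0,0.038],[0,0,-0.1,0,0.038]],
])

```text
time_s: 5.27
ee_pos: [463.7, -1.7, 165.5]
ee_rot: [-180.0, -0.2, -16.6]
force: [0.3, -0.4, -3.0]
gripper_width: 42.0
```

```bash
python3 - <<'E'
from h import *
from workcell import env
im=env.grab_frame("side")[:,:,::-1]; cv2.imwrite("pics/side4.png",im)
s=env.state(); print(s['ee_pos'],s['force'],toolshift(s,[529.2,287.4,164]).round(1))
E
```

```text
[463.10494718  -1.69022248 164.52688532] [-0.61899804  0.17656488 -3.44184127] [ -19.4 -295.9    0.6]
```

View pics/side4.png

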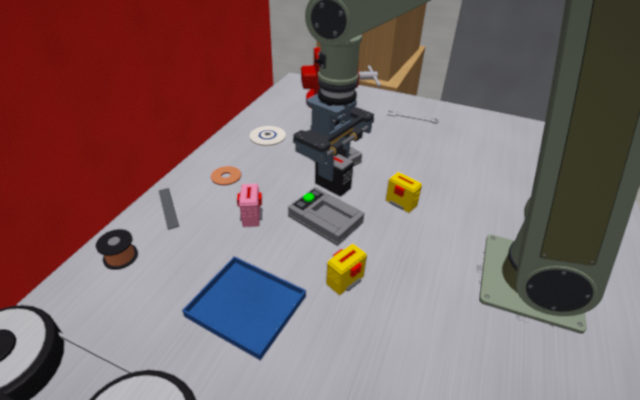

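Side view: the pack hangs upright in the gripper at (335,175) and the green charger's socket is empty. Now I carry it over the tray.

>>> jog_arm([
  [[-0.001,-0.01,0,-1,0.038],[-0.002,-0.03,0,-2,0.038],[-0.004,-0.055,0,-3,0.038],[-0.006,-0.085,0,-4,0.038],[-0.008,-0.115,0,-5,0.038],[-0.01,-0.145,0,-6,0.038],[-0.012,-0.175,0,-7,0.038],[-0.014,-0.205,0,-8,0.038],[-0.016,-0.235,0,-9,0.038],[-0.018,-0.26,0,-10,0.038],[-0.019,-0.28,0,-10,0.038],[-0.019,-0.292,0,-10,0.038],[-0.019,-0.296,0,-10,0.038],[-0.019,-0.296,0,-10,0.038],[-0.019,-0.296,0,-10,0.038],[-0.019,-0.296,0,-10,0.038]],
])

```text
time_s: 6.65
ee_pos: [529.0, 286.2, 163.7]
ee_rot: [179.9, 0.0, -6.7]
force: [0.1, -0.5, -3.1]
gripper_width: 42.0
```

```bash
python3 - <<'E'
from h import *
from workcell import env
p=env.camera_params("wrist")
im=env.grab_frame("wrist")[:,:,::-1]; cv2.imwrite("pics/w5.png",im)
s=env.state(); print(s['ee_pos'],s['ee_rot'],s['force'],s['gripper_width'])
im=env.grab_frame("side")[:,:,::-1]; cv2.imwrite("pics/side5.png",im)
E
```

```text
[529.14396895 286.16393253 163.93540284] [ 1.79957223e+02  2.38975997e-02 -6.69029924e+00] [ 0.51954113 -0.28812611 -3.20165575] 42.30230105747692
```

View pics/w5.png

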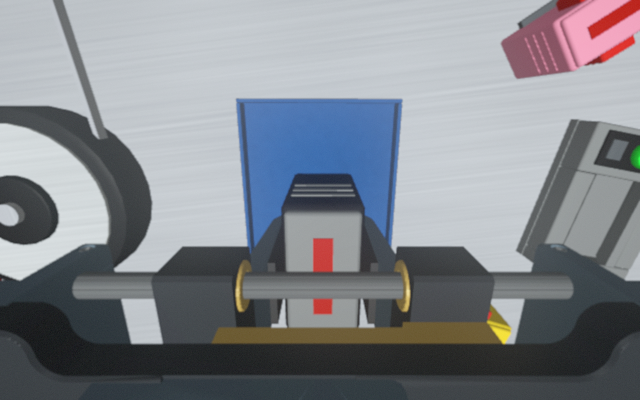

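View pics/side5.png

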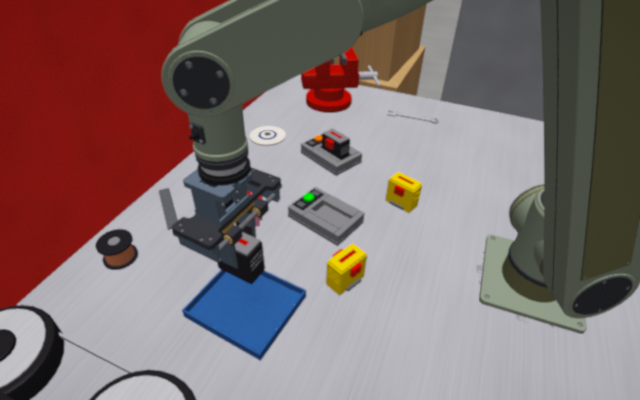

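The pack is centred over the tray and upright: tray columns run 238-402 and the pack is at about 322. I lower it.

>>> jog_arm([
  [[0,0,0.01,0,0.038],[0,0,0.025,0,0.038],[0,0,0.04,0,0.038],[0,0,0.055,0,0.038],[0,0,0.07,0,0.038],[0,0,0.082,0,0.038],[0,0,0.091,0,0.038],[0,0,0.097,0,0.038],[0,0,0.1,0,0.038],[0,0,0.102,0,0.038],[0,0,0.102,0,0.038],[0,0,0.102,0,0.038]],
])

```text
time_s: 7.75
ee_pos: [529.8, 287.5, 62.5]
ee_rot: [-180.0, -0.1, -6.6]
force: [1.0, -0.4, -3.0]
gripper_width: 41.6
```

>>> jog_arm([
  [[0,0,0.0005,0,0.038],[0,0,0.001,0,0.038],[0,0,0.0015,0,0.038],[0,0,0.002,0,0.038],[0,0,0.002,0,0.038],[0,0,0.002,0,0.038]],
])

```text
time_s: 8.25
ee_pos: [529.4, 287.4, 59.9]
ee_rot: [180.0, -0.0, -6.6]
force: [0.8, -0.1, -3.1]
gripper_width: 42.0
```

Not touching the floor yet. I creep down in 0.5 mm steps.

>>> jog_arm([
  [[0,0,0.0005,0,0.038],[0,0,0.0005,0,0.038],[0,0,0.001,0,0.038],[0,0,0.001,0,0.038],[0,0,0.001,0,0.038]],
])

```text
time_s: 8.67
ee_pos: [529.4, 287.3, 58.8]
ee_rot: [180.0, 0.0, -6.6]
force: [-0.6, -1.1, -3.8]
gripper_width: 41.8
```

>>> jog_arm([
  [[0,0,0.0005,0,0.038],[0,0,0.0005,0,0.038],[0,0,0.0005,0,0.038],[0,0,0.0005,0,0.038]],
])

```text
time_s: 9.0
ee_pos: [529.5, 287.4, 58.5]
ee_rot: [-180.0, -0.0, -6.6]
force: [-0.4, -0.3, -2.8]
gripper_width: 41.9
```

>>> jog_arm([
  [[0,0,0.0005,0,0.038],[0,0,0.0005,0,0.038],[0,0,0.0005,0,0.038],[0,0,0.0005,0,0.038]],
])

```text
time_s: 9.33
ee_pos: [529.6, 287.5, 58.5]
ee_rot: [-180.0, -0.0, -6.6]
force: [-0.7, -0.5, 2.2]
gripper_width: 41.9
```

>>> jog_arm([
  [[0,0,0.0005,0,0.038],[0,0,0.0005,0,0.038],[0,0,0.0005,0,0.038],[0,0,0.0005,0,0.038]],
])

```text
time_s: 9.67
ee_pos: [529.6, 287.4, 58.4]
ee_rot: [-180.0, -0.0, -6.6]
force: [-1.6, 0.2, 6.8]
gripper_width: 41.9
```

The vertical force swung from -3 to +7 N, so the pack rests on the floor. I open the fingers.

>>> jog_arm([
  [[0,0,-0.0005,0,0.044],[0,0,-0.0005,0,0.048],[0,0,-0.0005,0,0.052],[0,0,-0.0005,0,0.056],[0,0,-0.0005,0,0.062],[0,0,-0.0005,0,0.075],[0,0,-0.0005,0,0.09],[0,0,-0.0005,0,0.09],[0,0,-0.0005,0,0.09],[0,0,-0.0005,0,0.09],[0,0,-0.0005,0,0.09]],
])

```text
time_s: 10.58
ee_pos: [529.4, 287.4, 57.8]
ee_rot: [180.0, 0.0, -6.6]
force: [0.1, 0.5, 0.3]
gripper_width: 90.2
```

```bash
python3 - <<'E'
from h import *
from workcell import env
im=env.grab_frame("wrist")[:,:,::-1]; cv2.imwrite("pics/w6.png",im)
s=env.state(); print(s['gripper_width'],s['force'])
E
```

```text
90.00930693861027 [-0.3917828  -0.04323846 -0.42048166]
```

View pics/w6.png

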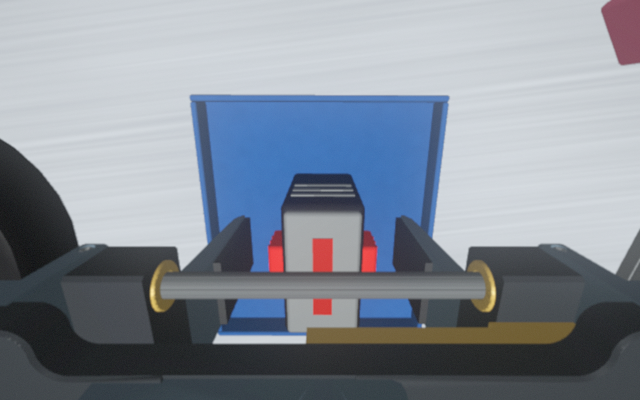

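The fingers are clear on both sides and the buttons at (277,252) and (368,252) have sprung out. I retreat straight up.

>>> jog_arm([
  [[0,0,-0.005,0,0.09],[0,0,-0.015,0,0.09],[0,0,-0.03,0,0.09],[0,0,-0.05,0,0.09],[0,0,-0.075,0,0.09],[0,0,-0.1,0,0.09],[0,0,-0.125,0,0.09],[0,0,-0.145,0,0.09],[0,0,-0.155,0,0.09],[0,0,-0.16,0,0.09],[0,0,-0.16,0,0.09],[0,0,-0.16,0,0.09],[0,0,-0.16,0,0.09]],
])

```text
time_s: 11.72
ee_pos: [528.7, 287.0, 216.4]
ee_rot: [179.9, 0.1, -6.6]
force: [0.9, 0.6, -0.1]
gripper_width: 90.1
```

```bash
python3 - <<'E'
from h import *
from workcell import env
p=env.camera_params("wrist")
im=env.grab_frame("wrist")[:,:,::-1]; cv2.imwrite("pics/w7.png",im)
im=env.grab_frame("side")[:,:,::-1]; cv2.imwrite("pics/side7.png",im)
for l in("full_pack_grip","other_pack_grip"): print(l,[(round(d['conf'],2),[round(float(v)) for v in d['xyz']]) for d in env.look_for("side",l)])
s=env.state(); print(s['gripper_width'],s['force'],s['ee_pos'])
E
```

```text
full_pack_grip [(0.97, [369, 178, 66]), (0.84, [636, 88, 24]), (0.79, [318, -124, 56]), (0.77, [514, 307, 71])]
other_pack_grip [(0.88, [539, -239, 72])]
89.66214063669462 [-0.12563433 -0.59537635  0.15328841] [529.15462234 287.21748864 216.9189889 ]
```

View pics/w7.png

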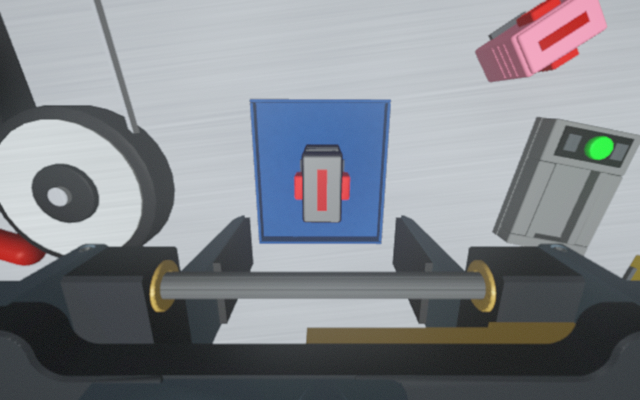

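View pics/side7.png

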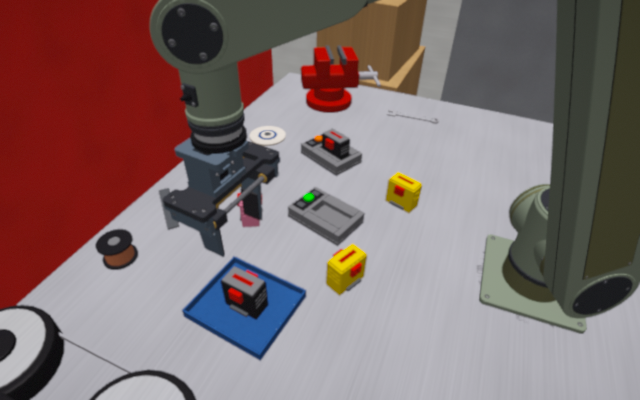

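Both views show the pack upright in the middle of the tray (wrist (322,185), side (245,290)) with its buttons out. The gripper is clear and the amber-charger pack has not moved.

```bash
python3 -c "
from workcell import env
print(env.job_done())"
```

```text
the job is handed in; nothing more can be done
None
```

I squeezed the buttons on the pack in the green-lamp charger with a 32 N grip and lifted the pack straight up. I then set it down near the centre of the blue tray, let go and backed off upward. The job was handed in at about 12 s on the robot's clock, and it reports no verdict.

**Last checks:**
- **Placing:** the wrist and side pictures show the pack upright inside the tray walls with both buttons out. Before release, the vertical force swung from -3 N to +7 N, which showed it resting on the floor.
- **Gripper:** it is open and well above the pack, with the force reading near zero.
- **Other pack:** the detector puts it at (539, -239, 72) mm, against (538, -238, 74) mm at the start, so it stayed put within its accuracy.

**One disagreement:** the gripper read about 42 mm on the squeezed buttons instead of the stated 44 mm. The pictures showed the fingers flush and the pack came free cleanly, so I carried on. I did not find out why the reading differed.

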